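Weigh out thread spools

ROBOT

A 7-joint arm with a two-finger parallel gripper is mounted at the origin on a cart in front of the work surface, level with it; the furniture and walls round the work are solid. World frame = base frame: x ahead of the robot, y to its left, z up, the work surface at z = 0. Lengths are in m, angles in rad, forces in N, time in s.
With the tool pointing down it reaches from about 0.4 to 0.85 m from the base axis. Payload 4.5 kg.
Tool frame: the origin (TCP) lies at the very end of the fingers, on their centre line; the grasp point (between the pads) lies 19 mm behind it; z points along the fingers, y is the line along which they close (so a half turn about z gives the same grasp; the last joint's range is limited). The gripper opens to 85 mm and grips with 20 to 120 N. Pads are 22 mm wide; open, the fingers measure 114 mm over their backs; the gripper's body (76 mm by 85 mm) begins 54 mm behind the grasp point. The pads swing forward as they close: fully open they stand 13 mm farther back than shut.
Start: joints at [1.375, 0.689, -0.195, 1.565, 0.157, 0.902, -0.215], TCP at [0.142, -0.609, 0.231] pointing down, gripper open.
Joint ranges: [-3.01, 3.01], [-0.46, 2.08], [-1.47, 1.51], [0.13, 2.56], [-1, 4.14], [0.04, 2.09], [-2.66, 2.66]. Speed limits (rad/s): [2.57, 2.57, 3.14, 3.14, 3.14, 3.14, 3.14].

INTERFACE

Orientations are given as a rotation vector (axis times angle).
In Python, from station import bot, cams, workorder gives the robot as it stands.
- The arm moves only by the tool play_rows, never from a script. Its argument "motion" is a list that holds one entry, the list of rows, each a list of 5 numbers: the opening, from -1 (shut) to 1 (fully open), then the shift along the tool's x, y, z in mm, then the turn about the tool's z in rad. A call has 1 to 5 rows; each row shifts and turns the commanded pose from where the row before left it, along the tool's axes as they then stand; what a row does not reach is not made up. A row lasts 1/10 s, in which the tool goes at most 50 mm and 8.59 degrees, less where a joint would pass 70% of its speed; a pose out of reach is approached as far as the arm can. A call with a gripper value outside its range is refused whole. The fingers move at their own pace and stop on an object; "squeeze" is the grip in N (left out, the last holds). Time passes only in rows, so rows that do not move let the fingers close. It gives the time, the measured TCP pose, the force, the opening and the grip force at its end, in the units of the state.
- bot.get_state(): the state, without advancing time (a new reading comes with each control period).
- cams.camera(name): name is "scene" or "top"; returns a dict with "color" (400x640x3 uint8, blue, green, red), "mtx" (3x3 intrinsics, pixels), "rvec" (rotation vector, rad) and "tvec" (3), from world to camera coordinates, as OpenCV has them. Camera axes: x right, y down, z forward; pixel columns grow to the right and rows downward; lengths in m; the calibration is good to about 2 mm. A picture is of the moment at which its call begins. There is no depth.
- workorder.sign_off(): hands the job in; it is judged then, once.
The state is a dict: "time": time; "joint_positions": joint angles; "qd": joint speeds; "joint_efforts": joint torques, N m; "eef_pos": TCP position; "tcp_rot": TCP orientation; "wrist_force": force on the tool from outside, world axes, zero at the start; "torque": the same for the moment, N m; "finger_gap": opening from 0.0 (shut) to 1.0 (fully open); "gripper_force": force on a finger pad.
Only numpy, scipy, OpenCV 4.12 (cv2) and the standard library are available. Lean on these libraries where they do the work, as an engineer would, in place of code of your own. Each camera call takes 0.05 s, during which the arm holds its last target. There are 200 camera calls.

TASK

Weigh out thread on the spring scale: set the wooden thread spools upright on its tray one at a time, letting go of each before fetching the next, until the pointer stands at the long thick mark at the top of the dial, and stop there. Leave any spool that is not needed off the tray.

Things in the scene. Friction and masses are not known exactly. Their poses are not given: they have to be found in the camera images.
- spool_brown: wooden spool wound with brown thread, 36 mm in diameter and 50 mm tall, about 50 g, standing upright on the table at the start; may be gripped round its middle like a cylinder. Origin at the centre of its underside, z up along its axis
- spool_white: wooden spool wound with white thread, 34 mm in diameter and 44 mm tall, about 50 g, standing upright on the table at the start; may be gripped round its middle like a cylinder. Origin at the centre of its underside, z up along its axis
- spool_black: wooden spool wound with black thread, 38 mm in diameter and 52 mm tall, about 50 g, standing upright on the table at the start; may be gripped round its middle like a cylinder. Origin at the centre of its underside, z up along its axis
- tray: Flat aluminium tray, 130 (x) by 180 mm (y), rim 4 mm thick, 8 mm high, on the grey spring scale fixed to the table. Origin: centre of its floor's upper face, 66 mm above the table when empty; z up, -x towards the dial. Stays level; sinks 4 mm per 50 g, stop at 14 mm. The scale below is 125 x 165 x 46 mm; its sloping dial, 104 mm wide, reaches 155 mm out along -x and 85 mm above the table
- pointer (a joint): Red pointer of the dial, coupled to the tray: 0 rad with the tray empty (pointing to the left, nine o'clock, seen from the front), growing clockwise by 0.785 rad (an eighth of a turn) for every 50 g; it stands at the long thick mark at the top of the dial (100 g) at 1.571 rad
Mind the look-alikes: they are no part of the job. Leave any yellow look-alike of the spool_black alone. Leave any yellow look-alike of the spool_white alone.

How it is judged:
On the way:
1. a first spool alone stands upright on the tray, let go, and the pointer stands near the 50 g mark (value of joint pointer between 0.485 and 1.085 rad and contact force between the fingers and spool_brown below 0.05 N and contact force between the fingers and spool_white below 0.05 N and contact force between the fingers and spool_black below 0.05 N and contact force between each of the arm, the fingers and tray below 0.05 N and ((contact force between spool_brown and tray above 0.2 N and angle between spool_brown's own z axis and vertical below 0.2 rad and contact force between each of spool_white, spool_black and tray below 0.05 N) or (contact force between spool_white and tray above 0.2 N and angle between spool_white's own z axis and vertical below 0.2 rad and contact force between each of spool_brown, spool_black and tray below 0.05 N) or (contact force between spool_black and tray above 0.2 N and angle between spool_black's own z axis and vertical below 0.2 rad and contact force between each of spool_brown, spool_white and tray below 0.05 N))), for 0.2 s.
At the end, for the whole second after the job is handed in: Exactly two of the three spools stand upright (within 11 degrees) on the tray floor, the third does not touch the tray, and the pointer is at rest within 0.3 rad of the long mark at the top of the dial (1.571 rad) (value of joint pointer between 1.27 and 1.87 rad and ((contact force between each of spool_white, spool_black and tray above 0.2 N and angle between each of spool_white, spool_black's own z axis and vertical below 0.2 rad and contact force between spool_brown and tray below 0.05 N) or (contact force between each of spool_brown, spool_black and tray above 0.2 N and angle between each of spool_brown, spool_black's own z axis and vertical below 0.2 rad and contact force between spool_white and tray below 0.05 N) or (contact force between each of spool_brown, spool_white and tray above 0.2 N and angle between each of spool_brown, spool_white's own z axis and vertical below 0.2 rad and contact force between spool_black and tray below 0.05 N)) and velocity of joint pointer below 0.3 rad/s).
It also fails if it takes over 58 s, if anything falls off the work surface, if the arm or the gripper's body presses on something with over 40 N, if the wrist force passes 120 N, or if a joint passes its speed limit or range.

## Working session

There is one attempt and no reset: what is moved stays moved. The work goes in short steps, Python scripts to look and compute and a tool call to move; the robot and the scene stay as the last step left them, time stands still between calls to the robot, and variables do not carry over. Pictures are saved under pics/ and viewed, at most 10 in all, crops included, and the job is handed in when it is done.

Besides the shell and the picture viewer there is one more tool, called after ">>>" by a JSON object that holds its "api" and its "payload", one argument or row to a line. play_rows: Moves the arm, as the interface text tells. Its arguments: {"type":"object","properties":{"motion":{"type":"array"},"squeeze":{"type":"number"}},"required":["motion"]}

```bash
mkdir -p pics
cat > h.py <<'E'
import numpy as np, cv2
from station import bot, cams, workorder
def ray(c,u,v,z):
    R=cv2.Rodrigues(np.array(c["rvec"],float))[0]; t=np.array(c["tvec"],float).ravel()
    d=R.T@np.linalg.inv(np.array(c["mtx"]))@np.array([u,v,1.]); o=-R.T@t
    return o+d*(z-o[2])/d[2]
def proj(c,P):
    return cv2.projectPoints(np.array(P,float).reshape(-1,3),np.array(c["rvec"],float),np.array(c["tvec"],float),np.array(c["mtx"],float),None)[0].reshape(-1,2)
E
python3 - <<'E'
from h import *
for n in("scene","top"):
    c=cams.camera(n); cv2.imwrite(f"pics/{n}0.png",c["color"])
    np.save(f"{n}0.npy",c,allow_pickle=True)
    R=cv2.Rodrigues(np.array(c["rvec"],float))[0];print(n,-R.T@np.array(c["tvec"]).ravel(),R[2])
s=bot.get_state();print(s["time"],s["eef_pos"],s["tcp_rot"],s["finger_gap"])
E
```

```text
scene [1.46287432 0.18715905 0.49418371] [-0.87996999 -0.25198297 -0.40268771]
top [ 0.37476141 -0.05845357  1.11346041] [ 0.15951826 -0.01832681 -0.98702485]
0.1 [ 0.14218844 -0.60801369  0.23056793] [-3.11922856e+00 -3.60161846e-01  5.31585384e-04] 1.0010592544854957
```

View pics/scene0.png

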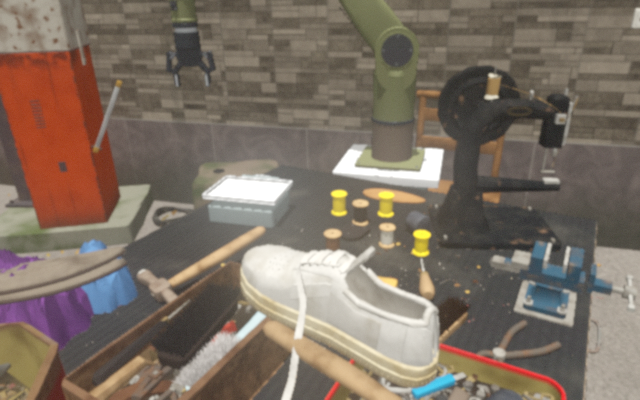

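View pics/top0.png

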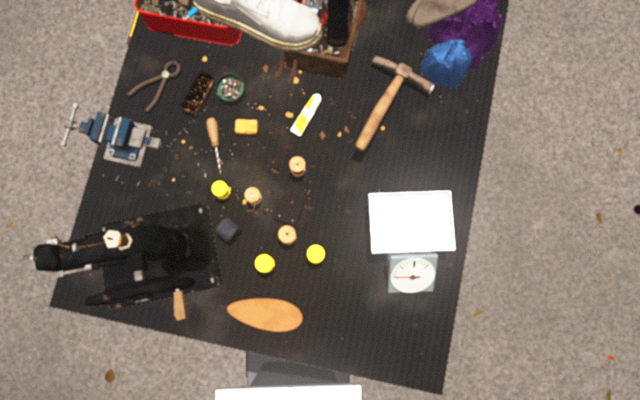

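Scene view: upright candidates are at (333,238), (360,212) and (387,234); the yellow look-alikes are at (339,203), (386,204) and (421,243), and a spool on the sewing machine is at (493,85). In the top view the matching wooden tops are at (298,166), (287,235) and (253,196), with yellow at (221,190), (264,263) and (316,254). The tray is at (411,222). Next I measure the spools and check a close crop.

Run:
```python
from h import *
T=np.load("top0.npy",allow_pickle=True).item(); S=np.load("scene0.npy",allow_pickle=True).item()
a=cv2.resize(S["color"][180:265,310:440],None,fx=4.5,fy=4.5,interpolation=3)
b=cv2.resize(T["color"][145:275,205:330],None,fx=2.1,fy=2.1,interpolation=3)
cv2.imwrite("pics/crop1.png",a)
hsv=cv2.cvtColor(T["color"],cv2.COLOR_BGR2HSV)
for (u,v) in[(298,166),(253,196),(287,235),(221,190),(264,263),(316,254)]:
    m=np.zeros((400,640),np.uint8);w=hsv[v-16:v+17,u-16:u+17];m[v-16:v+17,u-16:u+17]=((w[...,2]>110)*255)
    k=max(cv2.findContours(m,0,2)[0],key=cv2.contourArea);x,y,W,H=cv2.boundingRect(k);(cx,cy),r=cv2.minEnclosingCircle(k)
    print((u,v),x,y,W,H,"circ",round(cx,1),round(cy,1),round(r,1),"pos z.05",ray(T,cx,cy,.05).round(3),"scene base/top px",proj(S,[ray(T,cx,cy,.05)*[1,1,0],ray(T,cx,cy,.05)]).round(0).tolist())
# tray
m=((hsv[...,2]>170)&(hsv[...,1]<60)).astype(np.uint8)*255
m[:, :360]=0;m[:, 470:]=0;m[:180]=0;m[252:]=0
k=max(cv2.findContours(m,0,2)[0],key=cv2.contourArea);rr=cv2.minAreaRect(k);P=[ray(T,*p,.074) for p in cv2.boxPoints(rr)]
print(np.round(P,3),np.mean(P,0), [np.linalg.norm(P[i]-P[i-1]).round(3) for i in range(4)])
```

```text
(298, 166) 288 155 18 21 circ 297.0 165.2 10.2 pos z.05 [ 0.638 -0.03   0.05 ] scene base/top px [[333.0, 254.0], [333.0, 233.0]]
(253, 196) 242 185 21 22 circ 250.6 196.5 11.5 pos z.05 [0.569 0.074 0.05 ] scene base/top px [[388.0, 244.0], [389.0, 224.0]]
(287, 235) 277 225 20 19 circ 286.5 234.5 10.1 pos z.05 [ 0.482 -0.004  0.05 ] scene base/top px [[360.0, 223.0], [361.0, 204.0]]
(221, 190) 211 180 21 20 circ 220.8 188.8 10.6 pos z.05 [0.588 0.14  0.05 ] scene base/top px [[418.0, 252.0], [420.0, 231.0]]
(264, 263) 254 253 22 20 circ 264.3 263.0 10.7 pos z.05 [0.421 0.045 0.05 ] scene base/top px [[385.0, 215.0], [386.0, 196.0]]
(316, 254) 306 244 20 20 circ 315.5 253.5 10.1 pos z.05 [ 0.439 -0.067  0.05 ] scene base/top px [[339.0, 213.0], [339.0, 195.0]]
[[ 0.568 -0.184  0.074]
 [ 0.57  -0.372  0.074]
 [ 0.436 -0.367  0.074]
 [ 0.434 -0.183  0.074]] [ 0.50189057 -0.27661973  0.074     ] [np.float64(0.134), np.float64(0.188), np.float64(0.134), np.float64(0.184)]
```

View pics/crop1.png

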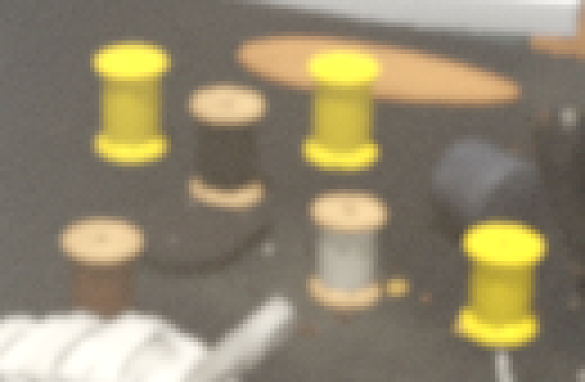

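Brown is at (0.638,-0.030), black at (0.482,-0.004) and white at (0.569,0.074). The scene reprojections match the colours: base and top pixels line up for all three. The tray centre is about (0.502,-0.277), and its measured size matches the 130x180 given. I'll use brown, then black, and leave white. I turn the tool to align with world axes first.

>>> {"api": "play_rows", "payload": {
  "motion": [
    [[1,0,0,0,0.115],[1,0,0,0,0.115],[1,20,-20,0,0],[1,30,-35,0,0]]
  ],
  "squeeze": 25
}}

```text
time: 0.5
eef_pos: [0.1901, -0.5552, 0.2307]
tcp_rot: [3.14, -0.01, -0.003]
wrist_force: [0.8, -0.0, -0.9]
finger_gap: 0.997
gripper_force: 0.0
```

>>> {"api": "play_rows", "payload": {
  "motion": [
    [[1,30,-35,0,0],[1,30,-35,0,0],[1,30,-35,0,0],[1,30,-35,0,0],[1,30,-35,0,0]]
  ]
}}

```text
time: 1.0
eef_pos: [0.3432, -0.377, 0.2311]
tcp_rot: [-3.141, 0.001, 0.0]
wrist_force: [0.7, -0.6, 0.2]
finger_gap: 0.994
gripper_force: 0.0
```

>>> {"api": "play_rows", "payload": {
  "motion": [
    [[1,30,-35,0,0],[1,30,-35,0,0],[1,30,-35,0,0],[1,30,-35,0,0],[1,30,-35,0,0]]
  ]
}}

```text
time: 1.5
eef_pos: [0.4932, -0.202, 0.2311]
tcp_rot: [-3.142, 0.0, 0.001]
wrist_force: [0.3, -0.8, 0.1]
finger_gap: 1.001
gripper_force: 0.0
```

>>> {"api": "play_rows", "payload": {
  "motion": [
    [[1,30,-35,0,0],[1,30,-35,0,0],[1,30,-35,0,0],[1,30,-35,0,0],[1,0,0,0,0]]
  ]
}}

```text
time: 2.0
eef_pos: [0.6164, -0.0544, 0.2307]
tcp_rot: [-3.135, -0.017, -0.005]
wrist_force: [-0.5, 0.2, 0.7]
finger_gap: 0.997
gripper_force: 0.0
```

>>> {"api": "play_rows", "payload": {
  "motion": [
    [[1,22,-24,20,0],[1,0,0,40,0],[1,0,0,40,0],[1,0,0,40,0],[1,0,0,0,0]]
  ]
}}

```text
time: 2.5
eef_pos: [0.6294, -0.0395, 0.0856]
tcp_rot: [-3.141, -0.001, 0.02]
wrist_force: [-1.7, 0.1, -0.4]
finger_gap: 0.999
gripper_force: 0.0
```

Run:
```python
from h import *
c=cams.camera("scene"); print(bot.get_state()["eef_pos"])
t=cams.camera("top")
cv2.imwrite("pics/c2.png",np.hstack([cv2.resize(c["color"][150:270,270:430],None,fx=2.4,fy=2.4),cv2.resize(t["color"][100:220,220:380],None,fx=2.4,fy=2.4)]))
```

```text
[ 0.63196822 -0.03972217  0.08891007]
```

View pics/c2.png

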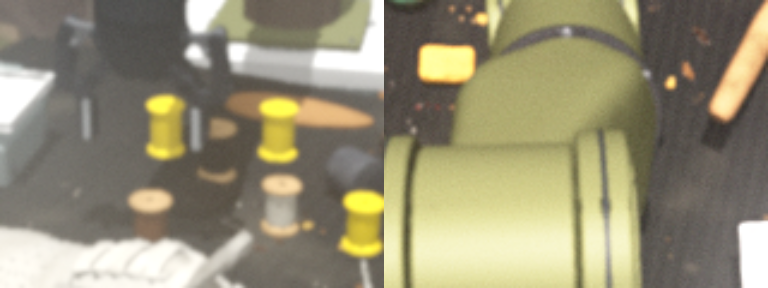

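Left crop: the finger tips at (86,140) and (196,150) straddle the brown spool's top at (150,200), slightly to the left. That agrees with the roughly 10 mm in y still to go.

>>> {"api": "play_rows", "payload": {
  "motion": [
    [[1,6,-10,10,0],[1,0,0,20,0],[1,0,0,25,0],[1,0,0,23,0],[1,0,0,0,0]]
  ]
}}

```text
time: 3.1
eef_pos: [0.6399, -0.0285, 0.0122]
tcp_rot: [-3.141, -0.001, 0.003]
wrist_force: [-0.9, 0.4, -0.1]
finger_gap: 1.006
gripper_force: 0.0
```

>>> {"api": "play_rows", "payload": {
  "motion": [
    [[-1,0,0,0,0],[-1,0,0,0,0],[-1,0,0,0,0],[-1,0,0,0,0],[-1,0,0,0,0]]
  ]
}}

```text
time: 3.6
eef_pos: [0.6417, -0.0298, 0.0149]
tcp_rot: [3.142, -0.001, 0.004]
wrist_force: [-0.0, 0.6, 7.4]
finger_gap: 0.414
gripper_force: 25.4
```

>>> {"api": "play_rows", "payload": {
  "motion": [
    [[-1,0,0,0,0],[-1,0,0,0,0],[-1,0,0,0,0],[-1,0,0,0,0],[-1,0,0,0,0]]
  ]
}}

```text
time: 4.1
eef_pos: [0.6417, -0.0297, 0.0149]
tcp_rot: [3.142, -0.001, 0.004]
wrist_force: [-0.7, 0.8, 6.3]
finger_gap: 0.41
gripper_force: 25.4
```

>>> {"api": "play_rows", "payload": {
  "motion": [
    [[-1,0,0,-15,0],[-1,0,0,-30,0],[-1,0,0,-45,0],[-1,0,0,-45,0],[-1,0,0,-45,0]]
  ]
}}

```text
time: 4.6
eef_pos: [0.6401, -0.0298, 0.1961]
tcp_rot: [3.142, -0.0, 0.001]
wrist_force: [0.7, 0.5, -1.0]
finger_gap: 0.412
gripper_force: 25.1
```

>>> {"api": "play_rows", "payload": {
  "motion": [
    [[-1,-20,30,0,0],[-1,-25,40,0,0],[-1,-25,40,0,0],[-1,-25,40,0,0],[-1,-25,40,0,0]]
  ]
}}

```text
time: 5.1
eef_pos: [0.5192, -0.2211, 0.1945]
tcp_rot: [3.141, 0.0, 0.001]
wrist_force: [0.9, 0.4, -1.0]
finger_gap: 0.415
gripper_force: 25.1
```

>>> {"api": "play_rows", "payload": {
  "motion": [
    [[-1,-20,40,0,0],[-1,-10,30,0,0],[-1,0,15,0,0],[-1,0,0,0,0],[-1,0,0,0,0]]
  ]
}}

```text
time: 5.6
eef_pos: [0.4917, -0.3027, 0.1936]
tcp_rot: [-3.14, -0.003, -0.002]
wrist_force: [0.4, 0.2, -1.0]
finger_gap: 0.411
gripper_force: 25.1
```

>>> {"api": "play_rows", "payload": {
  "motion": [
    [[-1,0,13,20,0],[-1,0,0,40,0],[-1,0,0,20,0],[-1,0,0,10,0],[-1,0,0,0,0]]
  ]
}}

```text
time: 6.1
eef_pos: [0.4909, -0.3151, 0.1023]
tcp_rot: [-3.139, -0.005, 0.002]
wrist_force: [-0.7, -0.5, 0.2]
finger_gap: 0.411
gripper_force: 25.1
```

Run:
```python
from h import *
c=cams.camera("scene"); s=bot.get_state();print(s["eef_pos"],s["wrist_force"])
cv2.imwrite("pics/c3.png",cv2.resize(c["color"][110:240,180:340],None,fx=4.5,fy=4.5,interpolation=3))
```

```text
[ 0.49145876 -0.31610642  0.10345638] [ 0.68730268  0.3104019  -1.1635074 ]
```

View pics/c3.png

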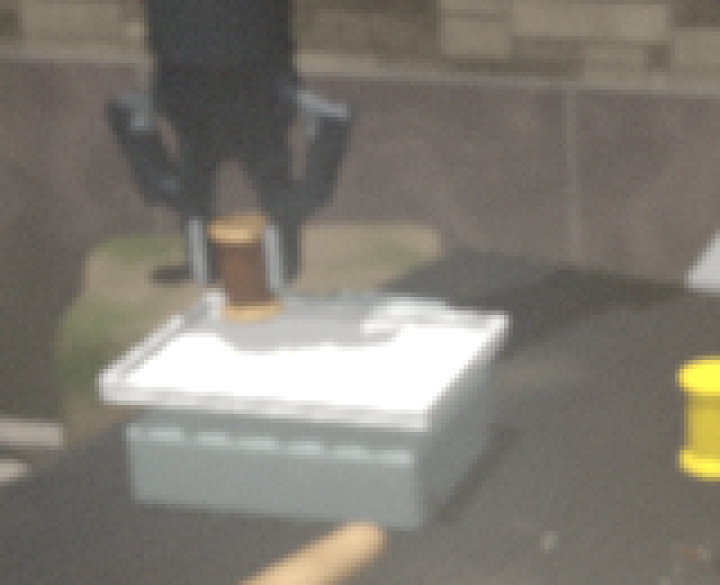

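The brown spool at (245,270) is held upright above the tray and clear of the rim. I lower it and release.

>>> {"api": "play_rows", "payload": {
  "motion": [
    [[-1,0,0,10,0],[-1,0,0,8,0],[-1,0,0,7,0],[-1,0,0,0,0],[-1,0,0,0,0]]
  ]
}}

```text
time: 6.65
eef_pos: [0.4903, -0.3176, 0.0782]
tcp_rot: [-3.141, 0.001, 0.001]
wrist_force: [0.6, -0.0, -0.1]
finger_gap: 0.413
gripper_force: 25.2
```

>>> {"api": "play_rows", "payload": {
  "motion": [
    [[-0.1,0,0,0,0],[0,0,0,0,0],[0.2,0,0,0,0],[0.3,0,0,0,0],[0.3,0,0,0,0]]
  ]
}}

```text
time: 7.15
eef_pos: [0.4905, -0.3177, 0.0784]
tcp_rot: [3.141, -0.0, 0.0]
wrist_force: [-0.2, 0.4, 0.9]
finger_gap: 0.652
gripper_force: 0.0
```

>>> {"api": "play_rows", "payload": {
  "motion": [
    [[0.3,0,0,-10,0],[0.3,0,0,-20,0],[0.3,0,0,-30,0],[0.6,0,0,-40,0],[1,0,0,-30,0]]
  ]
}}

```text
time: 7.65
eef_pos: [0.4909, -0.3179, 0.2112]
tcp_rot: [3.14, -0.0, 0.003]
wrist_force: [0.2, 0.3, -0.7]
finger_gap: 0.945
gripper_force: 0.0
```

>>> {"api": "play_rows", "payload": {
  "motion": [
    [[1,0,0,0,0],[1,0,-15,0,0],[1,0,-35,0,0],[1,0,-40,0,0],[1,0,-40,0,0]]
  ]
}}

```text
time: 8.15
eef_pos: [0.489, -0.1848, 0.207]
tcp_rot: [-3.14, 0.0, 0.005]
wrist_force: [0.9, 1.0, -0.1]
finger_gap: 1.002
gripper_force: 0.0
```

>>> {"api": "play_rows", "payload": {
  "motion": [
    [[1,0,-40,0,0],[1,0,-40,0,0],[1,0,-40,0,0],[1,0,-35,0,0],[1,0,0,0,0]]
  ]
}}

```text
time: 8.65
eef_pos: [0.4889, -0.025, 0.2072]
tcp_rot: [-3.137, -0.017, 0.005]
wrist_force: [1.0, -0.3, 0.3]
finger_gap: 1.0
gripper_force: 0.0
```

Run:
```python
from h import *
c=cams.camera("scene"); s=bot.get_state();print(s["eef_pos"],s["wrist_force"])
t=cams.camera("top")
cv2.imwrite("pics/c4.png",np.hstack([cv2.resize(c["color"][130:240,180:320],(560,440)),cv2.resize(t["color"][180:304,360:428],(240,440))]))
```

```text
[ 0.48891127 -0.02846732  0.20723848] [-0.01397751  0.33933383 -0.44537176]
```

View pics/c4.png

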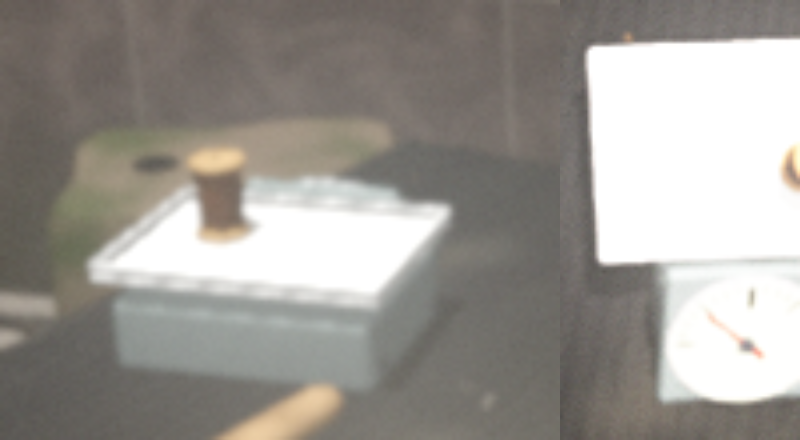

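Brown stands upright on the tray at (218,195) and the pointer is at 45° (50 g). Now I fetch black at (0.482,-0.004), closing along y, which keeps the fingers clear of both yellow neighbours.

>>> {"api": "play_rows", "payload": {
  "motion": [
    [[1,-7,-24,0,0],[1,0,0,30,0],[1,0,0,40,0],[1,0,0,30,0],[1,0,0,0,0]]
  ]
}}

```text
time: 9.25
eef_pos: [0.4801, -0.01, 0.105]
tcp_rot: [3.14, -0.003, -0.014]
wrist_force: [-0.4, -0.0, 0.4]
finger_gap: 1.001
gripper_force: 0.0
```

>>> {"api": "play_rows", "payload": {
  "motion": [
    [[1,0,0,0,0]]
  ]
}}

```text
time: 9.35
eef_pos: [0.4829, -0.0097, 0.1082]
tcp_rot: [3.141, -0.003, -0.003]
wrist_force: [-0.3, -0.3, -0.0]
finger_gap: 1.007
gripper_force: 0.0
```

>>> {"api": "play_rows", "payload": {
  "motion": [
    [[1,0,-6,10,0],[1,0,0,30,0],[1,0,0,30,0],[1,0,0,23,0],[1,0,0,0,0]]
  ]
}}

```text
time: 9.85
eef_pos: [0.4829, -0.0022, 0.0139]
tcp_rot: [-3.142, -0.0, 0.003]
wrist_force: [-0.4, 0.2, -0.5]
finger_gap: 1.003
gripper_force: 0.0
```

>>> {"api": "play_rows", "payload": {
  "motion": [
    [[-1,0,0,0,0],[-1,0,0,0,0],[-1,0,0,0,0],[-1,0,0,0,0],[-1,0,0,0,0]]
  ]
}}

```text
time: 10.35
eef_pos: [0.4844, -0.0027, 0.0166]
tcp_rot: [-3.142, 0.0, -0.004]
wrist_force: [0.1, -0.7, 7.4]
finger_gap: 0.434
gripper_force: 24.6
```

>>> {"api": "play_rows", "payload": {
  "motion": [
    [[-1,0,0,0,0],[-1,0,0,0,0],[-1,0,0,0,0]]
  ]
}}

```text
time: 10.65
eef_pos: [0.4844, -0.0027, 0.0166]
tcp_rot: [3.142, -0.001, 0.004]
wrist_force: [-0.6, -0.5, 7.6]
finger_gap: 0.434
gripper_force: 24.6
```

>>> {"api": "play_rows", "payload": {
  "motion": [
    [[-1,0,0,-15,0],[-1,0,0,-30,0],[-1,0,0,-45,0],[-1,0,0,-45,0],[-1,0,0,-45,0]]
  ]
}}

```text
time: 11.15
eef_pos: [0.483, -0.0028, 0.1976]
tcp_rot: [3.142, -0.001, 0.001]
wrist_force: [1.2, 0.2, -1.5]
finger_gap: 0.431
gripper_force: 25.6
```

>>> {"api": "play_rows", "payload": {
  "motion": [
    [[-1,5,20,0,0],[-1,5,35,0,0],[-1,5,40,0,0],[-1,5,40,0,0],[-1,5,40,0,0]]
  ]
}}

```text
time: 11.65
eef_pos: [0.5083, -0.1792, 0.1961]
tcp_rot: [3.141, -0.0, 0.001]
wrist_force: [0.6, 1.2, -1.1]
finger_gap: 0.432
gripper_force: 25.6
```

>>> {"api": "play_rows", "payload": {
  "motion": [
    [[-1,5,35,0,0],[-1,0,22,0,0],[-1,0,0,0,0],[-1,0,0,0,0]]
  ]
}}

```text
time: 12.05
eef_pos: [0.513, -0.2344, 0.1955]
tcp_rot: [-3.141, 0.002, 0.0]
wrist_force: [0.7, 1.3, -0.8]
finger_gap: 0.432
gripper_force: 25.6
```

>>> {"api": "play_rows", "payload": {
  "motion": [
    [[-1,0,0,20,0],[-1,0,0,35,0],[-1,0,0,30,0],[-1,0,0,10,0],[-1,0,0,0,0]]
  ]
}}

```text
time: 12.55
eef_pos: [0.5128, -0.2327, 0.0995]
tcp_rot: [-3.14, -0.003, 0.004]
wrist_force: [0.1, 0.0, -0.5]
finger_gap: 0.434
gripper_force: 25.6
```

>>> {"api": "play_rows", "payload": {
  "motion": [
    [[-1,0,0,0,0]]
  ]
}}

```text
time: 12.65
eef_pos: [0.5144, -0.2341, 0.1014]
tcp_rot: [3.141, 0.001, 0.003]
wrist_force: [-0.6, -0.4, -0.3]
finger_gap: 0.435
gripper_force: 25.6
```

>>> {"api": "play_rows", "payload": {
  "motion": [
    [[-1,0,0,10,0],[-1,0,0,8,0],[-1,0,0,6,0],[-1,0,0,0,0],[-1,0,0,0,0]]
  ]
}}

```text
time: 13.15
eef_pos: [0.5133, -0.2346, 0.0761]
tcp_rot: [-3.141, 0.0, 0.001]
wrist_force: [-0.8, 1.0, -0.4]
finger_gap: 0.433
gripper_force: 25.6
```

>>> {"api": "play_rows", "payload": {
  "motion": [
    [[-0.1,0,0,0,0],[0,0,0,0,0],[0.2,0,0,0,0],[0.3,0,0,0,0],[0.3,0,0,0,0]]
  ]
}}

```text
time: 13.65
eef_pos: [0.5135, -0.2347, 0.0764]
tcp_rot: [3.141, -0.0, 0.0]
wrist_force: [0.1, -0.6, 0.2]
finger_gap: 0.651
gripper_force: 0.0
```

>>> {"api": "play_rows", "payload": {
  "motion": [
    [[0.3,0,0,-10,0],[0.3,0,0,-20,0],[0.3,0,0,-30,0],[0.3,0,0,-40,0],[0.3,0,0,-30,0]]
  ]
}}

```text
time: 14.15
eef_pos: [0.5138, -0.2349, 0.2091]
tcp_rot: [3.141, -0.0, 0.003]
wrist_force: [-0.0, 0.1, 0.0]
finger_gap: 0.649
gripper_force: 0.0
```

>>> {"api": "play_rows", "payload": {
  "motion": [
    [[0.3,0,0,0,0],[0.3,0,-20,0,0],[0.3,0,-40,0,0],[0.3,0,-40,0,0],[0.3,0,-40,0,0]]
  ]
}}

```text
time: 14.65
eef_pos: [0.5129, -0.0933, 0.2061]
tcp_rot: [-3.141, 0.001, 0.001]
wrist_force: [0.5, 1.1, -0.3]
finger_gap: 0.65
gripper_force: 0.0
```

>>> {"api": "play_rows", "payload": {
  "motion": [
    [[0.3,0,-40,0,0],[0.3,0,-40,0,0],[0.3,0,-20,0,0],[0.3,0,0,0,0],[0.3,0,0,0,0]]
  ]
}}

```text
time: 15.15
eef_pos: [0.5132, 0.0049, 0.2062]
tcp_rot: [3.141, 0.0, -0.001]
wrist_force: [-0.5, -1.5, -0.0]
finger_gap: 0.651
gripper_force: 0.0
```

Run:
```python
from h import *
c=cams.camera("scene"); s=bot.get_state();print(s["eef_pos"],s["wrist_force"])
t=cams.camera("top")
cv2.imwrite("pics/c5.png",np.hstack([cv2.resize(c["color"][130:240,180:320],(480,377)),cv2.resize(t["color"][180:304,360:460],(304,377))]))
```

```text
[0.51319884 0.00385484 0.20614105] [-1.21868865  0.27485089 -0.23650366]
```

View pics/c5.png

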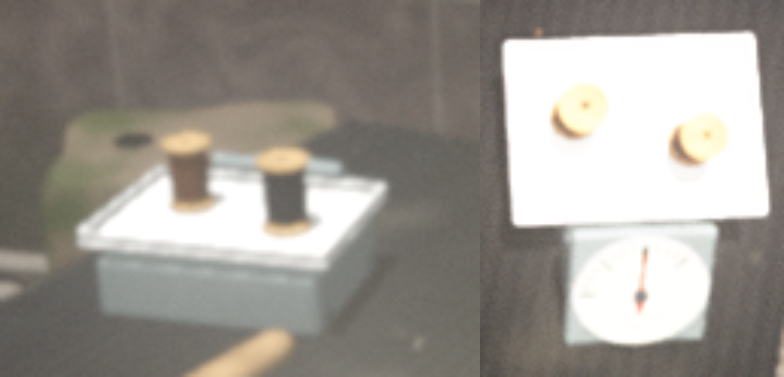

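Both the brown (188,172) and black (285,192) spools stand upright on the tray. The pointer in the top view (645,265) is at the top mark, and white is still off the tray.

```bash
python3 -c "
from station import workorder
print(workorder.sign_off())"
```

```text
the job is handed in; nothing more can be done
None
```

The job is handed in: the brown and black spools stand upright on the tray with the pointer at the top mark (100 g), white is off the tray, and the arm finished at about 15 s; no verdict came back.

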